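# Lock the parrot's treat pot into its feeder

## Task

Turn the white treat pot in its round seat until its blue ear points straight at the orange mark on the grey tray. Then press the green hinged flap down over the ear until it snaps fully shut, and leave the pot standing in its seat, the flap closed and the other things undisturbed.

Things in the scene. Friction and masses are not known exactly. Their poses are not given: they have to be found in the camera images.
- treat_pot: Loose white ceramic pot, open on top, 64 mm outer diameter, 75 mm high, wall 5 mm, straight sides, about 0.3 kg. Origin: centre of its underside, z up along its axis. A blue ear (18 mm wide, 10 mm thick) sticks out along the pot's +x to 64 mm from the axis, 12 to 22 mm above the underside; above it the wall is bare all round
- ear_tip (a point): Point on the pot's blue ear, 60 mm out from the pot's axis and 17 mm above its underside
- feeder_tray: Fixed grey plastic tray, 140 mm (its x) by 220 mm (its y), 10 mm thick, lying on the work surface. Origin: centre of its underside, z up. On its midline, towards +y, follow the pot's round seat (y = -50 mm), the orange mark (20 mm wide, y = +18 to +54 mm, on the top face) and the flap's hinge (y = +90 mm)
- mark (a point): Where point ear_tip lies when the ear points straight at the orange mark: 60 mm from the seat's centre towards tray +y, 27 mm above the work surface
- seat (a point): Centre of the pot's round seat, on the tray's top face, 10 mm above the work surface. A kerb 6 mm high surrounds the seat, inner radius 36 mm, outer radius 40 mm
- flap (a joint): Angle of the green flap in rad: 0 is fully shut, level over the ear; 1.15 to 1.5 at the start, standing up; grows as its free edge swings up and away from the pot. The stiff hinge stays where it is left; below about 0.2 rad two spring teeth resist (4 to 6 N on the free half) until the flap snaps past them. Two cheeks under it, 40 mm apart, straddle the ear; a badly turned ear blocks them
- flap_hinge (a point): Middle of the flap's hinge axis, which runs along tray x, 140 mm from the seat's centre, 39 mm above the work surface. Two fixed catch posts with the spring teeth (16 by 30 mm, tops 41 mm above the work surface) stand either side of the shut flap at tray x = -48 and +48 mm, y = +30 mm
- flap_edge (a point): Middle of the flap's free edge, on its upper face; 92 mm from the hinge axis. The flap is a plate 60 mm wide (tray x), 92 mm long, 6 mm thick (hinge axis at mid-thickness); shut, its upper face is 42 mm above the work surface and its free edge is 48 mm from the seat's centre
- steel_cup: Bystander: loose stainless cup, 72 mm across, 85 mm high; origin at the centre of its underside
- foot_toy: Bystander: loose purple plastic foot toy like a dumb-bell, 98 mm long (its y), 48 mm wide and high; origin at the centre of its underside
- spiral: Bystander: loose orange silicone spiral, 70 mm across, 30 mm high; origin at the centre of its underside
- ball_bin: Fixed clear acrylic bin with a red and a yellow wooden ball, 110 by 150 mm, 60 mm high; origin at the centre of its underside

How it is judged (in metres and radians):
On the way, in this order (a step that is already met when the one before it is completed fails the run):
1. the ear points at the mark (ear_tip within 12 mm of mark, seen from above) while the flap is still open (horizontal distance between ear_tip and mark below 0.012 m and value of joint flap above 0.3 rad), for 0.2 s.
2. the flap is pressed fully shut (value of joint flap below 0.05 rad), for 0.2 s.
At the end, for the whole second after the job is handed in: The pot stands upright (within 0.06 rad) and at rest in its seat (centre within 10 mm), its ear_tip within 12 mm of mark seen from above, and the flap is shut (joint below 0.05 rad) (horizontal distance between ear_tip and mark below 0.012 m and horizontal distance between treat_pot and seat below 0.01 m and distance between treat_pot and seat below 0.011 m and angle between treat_pot's own z axis and vertical below 0.06 rad and value of joint flap below 0.05 rad and linear speed of treat_pot below 0.02 m/s); the robot touches nothing.
It fails at once if the pot is tipped by more than 0.4 rad (angle between treat_pot's own z axis and vertical above 0.4 rad).
It fails at once if a bystander is moved by more than 30 mm (distance of any of steel_cup, foot_toy, spiral from where it was at the start of the episode above 0.03 m).
It also fails if it takes over 61 s, if anything falls off the work surface, if the arm or the gripper's body presses on something with over 40 N, if the wrist force passes 120 N, or if a joint passes its speed limit or range.

## Robot

A 7-joint arm with a two-finger parallel gripper is mounted at the origin on the work surface. World frame = base frame: x ahead of the robot, y to its left, z up, the work surface at z = 0. Lengths are in m, angles in degrees, forces in N, time in s.
With the tool pointing down it reaches from about 0.425 to 0.975 m from the base axis. Payload 16.7 kg.
Tool frame: the origin (TCP) lies at the very end of the fingers, on their centre line; the grasp point (between the pads) lies 19 mm behind it (bot.pinch_z is the distance from the TCP to the grasp point, in m); z points along the fingers, y is the line along which they close (so a half turn about z gives the same grasp; the last joint's range is limited). The gripper opens to 85 mm and grips with 20 to 120 N. Pads are 22 mm wide; open, the fingers measure 114 mm over their backs; the gripper's body (76 mm by 85 mm) begins 54 mm behind the grasp point. The pads swing forward as they close: fully open they stand 13 mm farther back than shut.
Start: joints at [64.315, 24.414, 4.234, 92.017, -1.954, 63.644, -3.845], TCP at [0.199, -0.645, 0.231] pointing down, gripper open.
Joint ranges: [-163.25, 163.25], [-28.42, 122.38], [-70.27, 78.77], [12.13, 141.07], [-58.53, 238.53], [9.26, 117.41], [-156.51, 156.51]. Speed limits (degrees/s): [108.29, 108.29, 136.94, 136.94, 172.46, 172.46, 172.46].

## Interface

Orientations are given as a 3x3 rotation matrix whose columns are the frame's x, y, z axes.
In Python, from cell import bot gives the robot as it stands.
- The arm moves only by the tool step_arm, never from a script. Its argument "rows" is a list of rows, each an object with "delta_rot": the turn, a rotation vector about the tool's x, y, z each as a share of 360 degrees, from -1 to 1, a list of three; "translation": the shift along the tool's x, y, z each as a share of 3 cm, from -1 to 1, a list of three; "gripper": the closure, from 0 (fully open) to 1 (shut). In form: [{"delta_rot": [ax, ay, az], "translation": [dx, dy, dz], "gripper": gripper}, ...]. A call has 1 to 12 rows; each row shifts and turns the commanded pose from where the row before left it, along the tool's axes as they then stand; what a row does not reach is not made up. A row lasts 1/8 s, in which the tool goes at most 62.5 mm and 10.7 degrees, less where a joint would pass 70% of its speed; a pose out of reach is approached as far as the arm can. A call with a number of a shift or a turn outside -1 to 1 is refused whole. A call with a gripper value outside its range is refused whole. The fingers move at their own pace and stop on an object; "force" is the grip in N (left out, the last holds). Time passes only in rows, so rows that do not move let the fingers close. It gives the time, the measured TCP pose, the force, the opening and the grip force at its end, in the units of the state.
- bot.read_state(): the state, without advancing time (a new reading comes with each control period).
- bot.snapshot(name): name is "scene" or "top" or "wrist"; returns the picture (420x560x3 uint8, red, green, blue); there is no depth.
- bot.camera_params(name): a dict with "fx", "fy", "cx", "cy" (pixels), "pose" (4x4, takes a point from camera to world coordinates). Camera axes: x right, y up, looking along -z (the intrinsics and any distortion apply to the point x, -y, -z); pixel columns grow to the right and rows downward; lengths in m; the calibration is good to about 2 mm. The wrist camera is an equidistant fisheye: a pixel r from the principal point sees the ray r / f radians off the axis. A picture is of the moment at which its call begins: read the wrist's pose just before it. camera_params takes no time and is no camera call; for the wrist camera it gives the pose at the moment of the call.
- bot.close_job(): hands the job in; it is judged then, once.
The state is a dict: "t": time; "joint_pos": joint angles; "dq": joint speeds; "joint_efforts": joint torques, N m; "eef_pos": TCP position; "eef_rot": TCP orientation; "ft_force": force on the tool from outside, world axes, zero at the start; "torque": the same for the moment, N m; "finger_gap": finger opening in m; "finger_force": force on a finger pad.
Only numpy, scipy, OpenCV 4.12 (cv2) and the standard library are available. Lean on these libraries where they do the work, as an engineer would, in place of code of your own. Each camera call takes 0.05 s, during which the arm holds its last target. There are 200 camera calls.

## Working session

There is one attempt and no reset: what is moved stays moved. The work goes in short steps, Python scripts to look and compute and a tool call to move; the robot and the scene stay as the last step left them, time stands still between calls to the robot, and variables do not carry over. Pictures are saved under pics/ and viewed, at most 10 in all, crops included, and the job is handed in when it is done.

Besides the shell and the picture viewer there is one more tool, called after "Call:" as name([rows], argument=value, ...), one row to a line, values as JSON. step_arm: Moves the arm, as the interface text tells. Its arguments: {"type":"object","properties":{"rows":{"type":"array"},"force":{"type":"number"}},"required":["rows"]}

```bash
mkdir -p pics
python3 - <<'E'
from cell import bot
import cv2,numpy as np
s=bot.read_state();print(s)
for n in("scene","top"):
    im=bot.snapshot(n);cv2.imwrite(f"pics/{n}0.png",im[...,::-1]);p=bot.camera_params(n);print(n,p)
E
```

```text
{'t': 0.0, 'joint_pos': array([64.31484093, 24.44944322,  4.23267557, 92.05242886, -1.95301532,
       63.6449267 , -3.8424601 ]), 'dq': array([ 0.07634508,  0.10993126, -0.05099651, -0.04699899,  0.02946918,
        0.01235328,  0.0665646 ]), 'joint_efforts': array([-2.72900961e-04, -9.49837661e+01,  3.76054823e+00, -4.63502133e+01,
        1.92892127e-02,  1.06146527e-02, -4.41859993e-05]), 'eef_pos': array([ 0.19852673, -0.64470856,  0.23061228]), 'eef_rot': array([[ 9.55696331e-01,  2.94354002e-01, -4.93782297e-04],
       [ 2.94354393e-01, -9.55695579e-01,  1.20501183e-03],
       [-1.17205504e-04, -1.29697237e-03, -9.99999152e-01]]), 'ft_force': array([-0.53317506,  0.11618009,  0.04988039]), 'torque': array([ 0.01682906, -0.0078914 ,  0.01361261]), 'finger_force': 0.0, 'finger_gap': 0.08549017745083173}
scene {'fx': 393.61899362045256, 'fy': 393.61899362045256, 'cx': 274.08542360234225, 'cy': 205.84912360868182, 'pose': array([[ 0.71034619, -0.55579604,  0.43185535,  1.11821196],
       [ 0.70384709,  0.56331584, -0.43275228, -0.52094239],
       [-0.00274896,  0.61136406,  0.79134469,  1.03074359],
       [ 0.        ,  0.        ,  0.        ,  1.        ]])}
top {'fx': 431.4935931398207, 'fy': 431.4935931398207, 'cx': 289.78059321521266, 'cy': 209.8221362230498, 'pose': array([[-0.00433504,  0.99819041, -0.05997586,  0.55953091],
       [-0.99995925, -0.00480204, -0.00764446, -0.00755086],
       [-0.00791864,  0.05994027,  0.99817056,  1.12892356],
       [ 0.        ,  0.        ,  0.        ,  1.        ]])}
```

```bash
python3 -c "
import cv2,numpy as np
a=cv2.imread('pics/scene0.png');b=cv2.imread('pics/top0.png')
cv2.imwrite('pics/both.png',cv2.resize(np.vstack([a,b])[:, :],(560,840)))"; ls
```

```text
pics
```

View pics/top0.png

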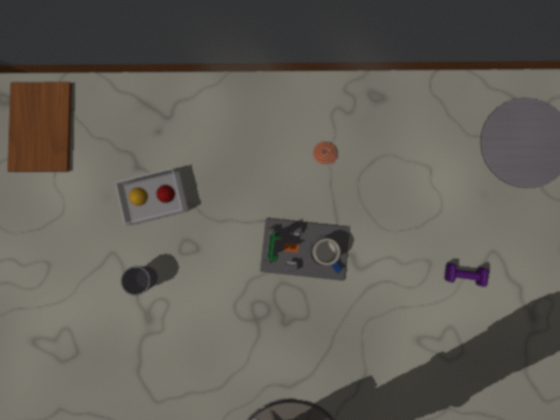

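View pics/scene0.png

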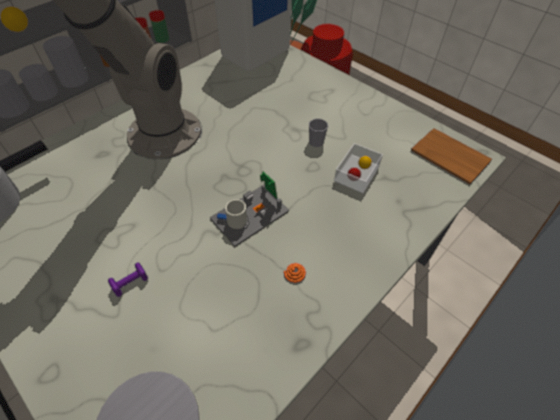

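The top view shows the tray around (305,248), with the pot's rim at (326,250). The blue ear is at (338,267), pointing down and right. The orange mark is at (291,248) and the standing green flap at (273,247). The scene view agrees: pot at (235,210), ear at (221,216), flap at (268,184).

```bash
cat > h.py <<'E'
import numpy as np,cv2
from cell import bot
def ray(p,n,uv):
    u=(np.array(uv,float)-[p['cx'],p['cy']])/[p['fx'],p['fy']]
    if n=='wrist':
        r=np.hypot(*u)+1e-12; d=np.array([u[0]/r*np.sin(r),-u[1]/r*np.sin(r),-np.cos(r)])
    else: d=np.array([u[0],-u[1],-1])
    T=np.array(p['pose']); d=T[:3,:3]@d; return T[:3,3],d/np.linalg.norm(d)
def plane(p,n,uv,z):
    o,d=ray(p,n,uv); return o+d*(z-o[2])/d[2]
def tri(*rs):
    A=[np.eye(3)-np.outer(d,d) for o,d in rs]
    x=np.linalg.solve(sum(A),sum(a@o for a,(o,d) in zip(A,rs)))
    return x,[float(np.linalg.norm(a@(x-o)))*1e3 for a,(o,d) in zip(A,rs)]
def blobs(im,lo,hi,roi=None,mn=8):
    h=cv2.cvtColor(im,cv2.COLOR_RGB2HSV); m=cv2.inRange(h,np.array(lo),np.array(hi))
    if roi: k=np.zeros_like(m); x0,y0,x1,y1=roi; k[y0:y1,x0:x1]=255; m&=k
    n,l,s,c=cv2.connectedComponentsWithStats(m)
    return sorted([(int(s[i,4]),c[i].round(1).tolist(),s[i,:4].tolist()) for i in range(1,n) if s[i,4]>=mn],reverse=True),l
COL={'blue':((100,110,40),(125,255,255)),'green':((50,120,30),(85,255,255)),'orange':((3,170,90),(16,255,255))}
E
python3 - <<'E'
from h import *
R={}
for n,roi in(("scene",(190,160,310,250)),("top",(250,205,360,290))):
    im=cv2.imread(f"pics/{n}0.png")[...,::-1].copy();p=bot.camera_params(n)
    for c,(lo,hi) in COL.items():
        b,_=blobs(im,lo,hi,roi); print(n,c,b[:3])
        if b: R.setdefault(c,[]).append(ray(p,n,b[0][1]))
    if n=='top':
        for uv in((326,250),):print(plane(p,n,uv,.085))
        for uv in((266,219),(349,226),(345,279),(261,272)):print('corner',plane(p,n,uv,.01))
for c in R:
    if len(R[c])==2: print(c,tri(*R[c]))
E
```

```text
scene blue [(40, [221.3, 216.0], [217, 214, 9, 5])]
scene green [(145, [268.6, 183.6], [261, 173, 15, 24])]
scene orange [(33, [257.9, 207.0], [254, 204, 9, 7])]
top blue [(58, [337.0, 266.9], [333, 263, 9, 9])]
top green [(119, [272.3, 247.0], [269, 234, 11, 27])]
top orange [(41, [291.3, 248.7], [285, 246, 13, 6])]
[ 0.52488682 -0.08637868  0.085     ]
corner [0.60319348 0.06285067 0.01      ]
corner [ 0.58406113 -0.15213627  0.01      ]
corner [ 0.44793658 -0.14015563  0.01      ]
corner [0.46660224 0.07588212 0.01      ]
blue (array([ 0.48022729, -0.11814954,  0.02713771]), [0.09843204360400315, 0.09843204360393099])
green (array([0.53263285, 0.04233091, 0.09387344]), [0.3231754429794908, 0.32317544297955886])
orange (array([ 0.52602691, -0.00250658,  0.0085305 ]), [0.05683491720687903, 0.05683491720697015])
```

Call:
step_arm([
  {"delta_rot": [0,0,0],"translation": [1,-0.93,0],"gripper": 0},
  {"delta_rot": [0,0,0],"translation": [1,-0.93,0],"gripper": 0},
  {"delta_rot": [0,0,0],"translation": [1,-0.93,0],"gripper": 0},
  {"delta_rot": [0,0,0],"translation": [1,-0.93,0],"gripper": 0},
  {"delta_rot": [0,0,0],"translation": [1,-0.93,0],"gripper": 0},
  {"delta_rot": [0,0,0],"translation": [1,-0.93,0],"gripper": 0},
  {"delta_rot": [0,0,0],"translation": [1,-0.93,0],"gripper": 0},
  {"delta_rot": [0,0,0],"translation": [1,-0.93,0],"gripper": 0},
  {"delta_rot": [0,0,0],"translation": [1,-0.93,0],"gripper": 0},
  {"delta_rot": [0,0,0],"translation": [1,-0.93,0],"gripper": 0},
  {"delta_rot": [0,0,0],"translation": [1,-0.93,0],"gripper": 0},
  {"delta_rot": [0,0,0],"translation": [1,-0.93,0],"gripper": 0},
])

```text
t: 1.6
eef_pos: [0.4445, -0.2179, 0.2312]
eef_rot: [[0.956, 0.294, -0.0], [0.294, -0.956, 0.0], [-0.0, -0.0, -1.0]]
ft_force: [0.3, -1.0, -0.0]
finger_gap: 0.0855
finger_force: 0.0
```

Call:
step_arm([
  {"delta_rot": [0,0,0],"translation": [0.9,-0.8,0],"gripper": 0},
  {"delta_rot": [0,0,0],"translation": [0.9,-0.8,0],"gripper": 0},
  {"delta_rot": [0,0,0],"translation": [0.9,-0.8,0],"gripper": 0},
  {"delta_rot": [0,0,0],"translation": [0,0,0],"gripper": 0},
])

```text
t: 2.1
eef_pos: [0.5013, -0.1239, 0.2311]
eef_rot: [[0.955, 0.298, -0.0], [0.298, -0.955, 0.001], [0.0, -0.001, -1.0]]
ft_force: [0.3, -0.8, 0.5]
finger_gap: 0.0848
finger_force: 0.0
```

Run:
```python
from h import *
p=bot.camera_params('wrist');s=bot.read_state();im=bot.snapshot('wrist');cv2.imwrite('pics/w1.png',im[...,::-1])
np.save('w1.npy',p,allow_pickle=True);print(s['eef_pos'],s['joint_pos'].round(1),p)
for c,(lo,hi) in COL.items(): print(c,blobs(im,lo,hi)[0][:3])
```

```text
[ 0.50134402 -0.12394176  0.23110176] [ 21.7  10.5 -16.8 111.3   3.5  58.7 -69.3] {'fx': 325.19226210127806, 'fy': 325.19226210127806, 'cx': 284.90822957771775, 'cy': 216.11244587579378, 'pose': array([[ 0.29780763,  0.90187528,  0.31294025,  0.58223981],
       [-0.9546246 ,  0.28189315,  0.09606315, -0.09929961],
       [-0.00157873, -0.3273488 ,  0.94490225,  0.37273505],
       [ 0.        ,  0.        ,  0.        ,  1.        ]])}
blue [(244, [276.0, 205.5], [267, 194, 18, 21])]
green [(2307, [121.2, 122.2], [95, 87, 55, 74])]
orange [(488, [190.7, 130.1], [175, 118, 33, 26])]
```

View pics/w1.png

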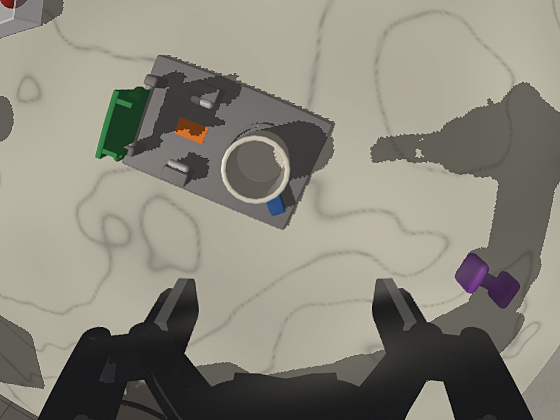

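The wrist view is sharp. It shows the pot rim ring centred near (255,169), the blue ear at (276,206), the mark at (191,130), the flap at (121,122), and the tray corners at (160,56), (333,124) and (286,229).

Run:
```python
from h import *
from scipy.optimize import least_squares
p=np.load('w1.npy',allow_pickle=True).item();im=cv2.imread('pics/w1.png')[...,::-1].copy()
h=cv2.cvtColor(im,cv2.COLOR_RGB2HSV)
print(h[169,220:230].tolist(),h[169,284:294].tolist())
b,l=blobs(im,(0,0,190),(179,70,255),(205,120,305,215),50);print(b[:3])
m=(l==l[tuple(np.argwhere(l==np.argmax(np.bincount(l[l>0])))[0])]).astype(np.uint8)
c=max(cv2.findContours(m,cv2.RETR_EXTERNAL,cv2.CHAIN_APPROX_NONE)[0],key=len)[:,0]
hull=cv2.convexHull(c)[:,0]
P=np.array([plane(p,'wrist',q,.085)[:2] for q in hull])
f=least_squares(lambda v:np.hypot(*(P-v[:2]).T)-v[2],[.525,-.086,.032],loss='soft_l1',f_scale=.001);print('rim',f.x)
(e,ax,an)=cv2.fitEllipse(hull);print(e,ax)
pt=bot.camera_params('top')
it=cv2.imread('pics/top0.png')[...,::-1].copy()
for thr in(120,140,160):
    bt,_=blobs(it,(0,0,thr),(179,70,255),(308,232,344,268),20);print(thr,bt[:2])
print('rim tri',tri(ray(p,'wrist',e),ray(pt,'top',(326,250.5))))
for c,uvt in(('blue',(337,266.9)),('orange',(291.3,248.7)),('green',(272.3,247))):
    uv=blobs(im,*COL[c])[0][0][1];x,r=tri(ray(p,'wrist',uv),ray(pt,'top',uvt));print(c,x.round(4),r,plane(p,'wrist',uv,.010 if c=='orange' else .032))
for uv in((160,56),(333,124),(286,229)):print('corner',plane(p,'wrist',uv,.01))
```

```text
[[15, 17, 121], [23, 26, 241], [22, 21, 236], [20, 34, 205], [21, 30, 176], [21, 29, 142], [20, 28, 82], [20, 26, 88], [19, 31, 91], [21, 28, 91]] [[21, 31, 140], [20, 30, 212], [23, 30, 223], [23, 31, 198], [22, 30, 189], [21, 32, 159], [18, 27, 94], [0, 5, 52], [20, 13, 60], [15, 9, 60]]
[(730, [258.3, 166.9], [221, 136, 68, 67])]
rim [ 0.52089586 -0.08899705  0.03061076]
(254.53240966796875, 169.0993194580078) (66.00829315185547, 67.64386749267578)
120 [(25, [331.9, 246.6], [329, 243, 6, 8])]
140 []
160 []
rim tri (array([ 0.52282277, -0.08771389,  0.08656048]), [1.7223913791388183, 1.7223913791387024])
blue [ 0.4807 -0.1188  0.0391] [1.7503192130245422, 1.750319213024538] [ 0.47824036 -0.12094138  0.032     ]
orange [ 0.5269 -0.002   0.0035] [1.1041481904025972, 1.1041481904028994] [ 0.52888442 -0.00325383  0.01      ]
green [0.5329 0.0424 0.0964] [0.06913739572401276, 0.0691373957238723] [0.52125847 0.07543205 0.032     ]
corner [0.60390615 0.05709115 0.01      ]
corner [ 0.58126097 -0.15489259  0.01      ]
corner [ 0.446904   -0.14228911  0.01      ]
```

Pot centre is (0.521, -0.089), radius and height check out, the ear heading is about 217° and the target heading is 84.7°. That means a turn of about -132° about world z, which is +132° about tool z. Next I centre over the pot and descend.

Call:
step_arm([
  {"delta_rot": [0,0,0],"translation": [0.97,-0.92,0],"gripper": 0},
  {"delta_rot": [0,0,0],"translation": [0,0,0.9],"gripper": 0},
  {"delta_rot": [0,0,0],"translation": [0,0,0.9],"gripper": 0},
  {"delta_rot": [0,0,0],"translation": [0,0,0.9],"gripper": 0},
  {"delta_rot": [0,0,0],"translation": [0,0,0.9],"gripper": 0},
  {"delta_rot": [0,0,0],"translation": [0,0,0],"gripper": 0},
  {"delta_rot": [0,0,0],"translation": [0,0,0],"gripper": 0},
])

```text
t: 3.02
eef_pos: [0.5203, -0.0921, 0.1242]
eef_rot: [[0.956, 0.294, 0.001], [0.294, -0.956, -0.0], [0.001, 0.0, -1.0]]
ft_force: [-0.6, -0.1, 0.6]
finger_gap: 0.0853
finger_force: 0.0
```

Call:
step_arm([
  {"delta_rot": [0,0,0],"translation": [0.05,-0.1,0.7],"gripper": 0},
  {"delta_rot": [0,0,0],"translation": [0,0,0.7],"gripper": 0},
  {"delta_rot": [0,0,0],"translation": [0,0,0.7],"gripper": 0},
  {"delta_rot": [0,0,0],"translation": [0,0,0.53],"gripper": 0},
  {"delta_rot": [0,0,0],"translation": [0,0,0],"gripper": 0},
])

```text
t: 3.65
eef_pos: [0.5204, -0.0883, 0.0442]
eef_rot: [[0.956, 0.294, -0.001], [0.294, -0.956, 0.0], [-0.001, -0.0, -1.0]]
ft_force: [0.1, 0.1, 0.4]
finger_gap: 0.0856
finger_force: 0.0
```

Call:
step_arm([
  {"delta_rot": [0,0,0],"translation": [0,0,0],"gripper": 1},
  {"delta_rot": [0,0,0],"translation": [0,0,0],"gripper": 1},
  {"delta_rot": [0,0,0],"translation": [0,0,0],"gripper": 1},
  {"delta_rot": [0,0,0],"translation": [0,0,0],"gripper": 1},
  {"delta_rot": [0,0,0],"translation": [0,0,0],"gripper": 1},
  {"delta_rot": [0,0,0],"translation": [0,0,0],"gripper": 1},
], force=30)

```text
t: 4.4
eef_pos: [0.5213, -0.0883, 0.0454]
eef_rot: [[0.956, 0.294, 0.001], [0.294, -0.956, -0.0], [0.001, 0.001, -1.0]]
ft_force: [-2.1, -0.3, 7.0]
finger_gap: 0.0619
finger_force: 32.4
```

Call:
step_arm([
  {"delta_rot": [0,0,0.02],"translation": [0,0,0],"gripper": 1},
  {"delta_rot": [0,0,0.02],"translation": [0,0,0],"gripper": 1},
  {"delta_rot": [0,0,0.02],"translation": [0,0,0],"gripper": 1},
  {"delta_rot": [0,0,0.02],"translation": [0,0,0],"gripper": 1},
  {"delta_rot": [0,0,0.02],"translation": [0,0,0],"gripper": 1},
  {"delta_rot": [0,0,0.02],"translation": [0,0,0],"gripper": 1},
  {"delta_rot": [0,0,0.02],"translation": [0,0,0],"gripper": 1},
  {"delta_rot": [0,0,0.02],"translation": [0,0,0],"gripper": 1},
  {"delta_rot": [0,0,0.02],"translation": [0,0,0],"gripper": 1},
  {"delta_rot": [0,0,0],"translation": [0,0,0],"gripper": 1},
])

```text
t: 5.65
eef_pos: [0.5215, -0.0881, 0.0454]
eef_rot: [[0.672, -0.741, 0.002], [-0.741, -0.672, -0.0], [0.001, -0.001, -1.0]]
ft_force: [-0.1, -0.1, 6.1]
finger_gap: 0.062
finger_force: 32.1
```

Run:
```python
from h import *
pt=bot.camera_params('top');im=bot.snapshot('top');p=bot.camera_params('wrist');iw=bot.snapshot('wrist');s=bot.read_state()
cv2.imwrite('pics/w2.png',iw[...,::-1])
print(blobs(im,*COL['blue'],(250,205,360,290),4)[0][:3],blobs(iw,*COL['blue'],None,20)[0][:3],s['joint_pos'].round(1))
for q in blobs(iw,*COL['blue'],None,20)[0][:1]:
    x=plane(p,'wrist',q[1],.032);d=x-[.521,-.089,0];print(x,np.degrees(np.arctan2(d[1],d[0])))
```

```text
[] [] [   2.3   25.2    0.4  119.1   -0.3   35.6 -134.8]
```

Joint 7 falls as I turn and would run out of range, so I release, rotate the open fingers back and regrasp.

Call:
step_arm([
  {"delta_rot": [0,0,0],"translation": [0,0,0],"gripper": 0},
  {"delta_rot": [0,0,0],"translation": [0,0,0],"gripper": 0},
  {"delta_rot": [0,0,0],"translation": [0,0,0],"gripper": 0},
  {"delta_rot": [0,0,0],"translation": [0,0,0],"gripper": 0},
  {"delta_rot": [0,0,0],"translation": [0,0,0],"gripper": 0},
])

```text
t: 6.38
eef_pos: [0.5206, -0.0882, 0.0444]
eef_rot: [[0.673, -0.739, -0.0], [-0.739, -0.673, 0.0], [-0.0, 0.0, -1.0]]
ft_force: [-0.3, 0.1, -1.0]
finger_gap: 0.0854
finger_force: 0.0
```

Call:
step_arm([
  {"delta_rot": [0,0,-0.025],"translation": [0,0,0],"gripper": 0},
  {"delta_rot": [0,0,-0.025],"translation": [0,0,0],"gripper": 0},
  {"delta_rot": [0,0,-0.025],"translation": [0,0,0],"gripper": 0},
  {"delta_rot": [0,0,-0.025],"translation": [0,0,0],"gripper": 0},
  {"delta_rot": [0,0,-0.025],"translation": [0,0,0],"gripper": 0},
  {"delta_rot": [0,0,-0.025],"translation": [0,0,0],"gripper": 0},
  {"delta_rot": [0,0,-0.025],"translation": [0,0,0],"gripper": 0},
  {"delta_rot": [0,0,-0.025],"translation": [0,0,0],"gripper": 0},
  {"delta_rot": [0,0,-0.025],"translation": [0,0,0],"gripper": 0},
  {"delta_rot": [0,0,0],"translation": [0,0,0],"gripper": 0},
])

```text
t: 7.62
eef_pos: [0.5205, -0.0884, 0.0443]
eef_rot: [[0.836, 0.548, -0.0], [0.548, -0.836, 0.0], [0.0, -0.0, -1.0]]
ft_force: [0.2, 0.6, 0.2]
finger_gap: 0.0855
finger_force: 0.0
```

```bash
cat > ear.py <<'E'
from h import *
import sys
for n in('top','scene','wrist'):
    p=bot.camera_params(n);im=bot.snapshot(n);cv2.imwrite(f'pics/{n}_{sys.argv[1]}.png',im[...,::-1])
    roi={'top':(250,205,360,290),'scene':(190,160,310,250),'wrist':None}[n]
    for q in blobs(im,*COL['blue'],roi,5)[0][:2]:
        x=plane(p,n,q[1],.03);d=x-[.521,-.089,0];print(n,q,x.round(4),np.hypot(d[0],d[1]).round(4),np.degrees(np.arctan2(d[1],d[0])).round(1))
print(bot.read_state()['joint_pos'].round(1))
E
python3 ear.py 3
```

```text
wrist (334, [203.6, 299.7], [197, 282, 18, 36]) [ 0.4769 -0.0604  0.03  ] 0.0526 147.0
[ 18.8  26.5 -19.7 118.1  14.2  37.6 -67.2]
```

Call:
step_arm([
  {"delta_rot": [0,0,0],"translation": [0,0,0],"gripper": 1},
  {"delta_rot": [0,0,0],"translation": [0,0,0],"gripper": 1},
  {"delta_rot": [0,0,0],"translation": [0,0,0],"gripper": 1},
  {"delta_rot": [0,0,0],"translation": [0,0,0],"gripper": 1},
  {"delta_rot": [0,0,0],"translation": [0,0,0],"gripper": 1},
  {"delta_rot": [0,0,0],"translation": [0,0,0],"gripper": 1},
], force=30)

```text
t: 8.52
eef_pos: [0.5207, -0.0882, 0.0446]
eef_rot: [[0.836, 0.549, 0.0], [0.549, -0.836, -0.0], [0.0, 0.0, -1.0]]
ft_force: [-1.8, -0.1, 5.4]
finger_gap: 0.0633
finger_force: 32.1
```

Call:
step_arm([
  {"delta_rot": [0,0,0.02],"translation": [0,0,0],"gripper": 1},
  {"delta_rot": [0,0,0.02],"translation": [0,0,0],"gripper": 1},
  {"delta_rot": [0,0,0.02],"translation": [0,0,0],"gripper": 1},
  {"delta_rot": [0,0,0.02],"translation": [0,0,0],"gripper": 1},
  {"delta_rot": [0,0,0.02],"translation": [0,0,0],"gripper": 1},
  {"delta_rot": [0,0,0.02],"translation": [0,0,0],"gripper": 1},
  {"delta_rot": [0,0,0.02],"translation": [0,0,0],"gripper": 1},
  {"delta_rot": [0,0,0.02],"translation": [0,0,0],"gripper": 1},
  {"delta_rot": [0,0,0.02],"translation": [0,0,0],"gripper": 1},
  {"delta_rot": [0,0,0],"translation": [0,0,0],"gripper": 1},
])

```text
t: 9.78
eef_pos: [0.5209, -0.0881, 0.0447]
eef_rot: [[0.853, -0.522, 0.001], [-0.522, -0.853, -0.0], [0.001, 0.0, -1.0]]
ft_force: [0.2, -0.4, 3.8]
finger_gap: 0.0639
finger_force: 32.9
```

Call:
step_arm([
  {"delta_rot": [0,0,0],"translation": [0,0,0],"gripper": 0},
  {"delta_rot": [0,0,0],"translation": [0,0,0],"gripper": 0},
  {"delta_rot": [0,0,0],"translation": [0,0,0],"gripper": 0},
  {"delta_rot": [0,0,0],"translation": [0,0,0],"gripper": 0},
  {"delta_rot": [0,0,0],"translation": [0,0,-0.7],"gripper": 0},
  {"delta_rot": [0,0,0],"translation": [0,0,-0.9],"gripper": 0},
  {"delta_rot": [0,0,0],"translation": [0,0,-0.9],"gripper": 0},
  {"delta_rot": [0,0,0],"translation": [0,0,-0.9],"gripper": 0},
  {"delta_rot": [0,0,0],"translation": [0,0,-0.9],"gripper": 0},
  {"delta_rot": [0,0,0],"translation": [0,0,0],"gripper": 0},
])

```text
t: 11.02
eef_pos: [0.5217, -0.0884, 0.1753]
eef_rot: [[0.853, -0.522, 0.003], [-0.522, -0.853, -0.0], [0.003, -0.002, -1.0]]
ft_force: [1.0, 0.2, -0.4]
finger_gap: 0.0854
finger_force: 0.0
```

```bash
python3 ear.py 4
python3 - <<'E'
from h import *
print(bot.read_state()['t'],bot.camera_params('wrist')['pose'].round(3))
E
```

```text
top (55, [304.2, 248.9], [300, 246, 9, 7]) [ 0.5261 -0.0353  0.03  ] 0.054 84.6
scene (30, [249.2, 209.2], [247, 206, 6, 8]) [ 0.525  -0.0391  0.03  ] 0.0501 85.4
wrist (351, [234.5, 224.1], [223, 210, 22, 27]) [ 0.5266 -0.0363  0.03  ] 0.053 84.0
[   6.1   14.6   -4.1  114.     1.3   51.5 -120.1]
11.175 [[-0.522  0.805  0.28   0.593]
 [-0.853 -0.493 -0.172 -0.133]
 [-0.    -0.329  0.944  0.314]
 [ 0.     0.     0.     1.   ]]
```

View pics/wrist_4.png

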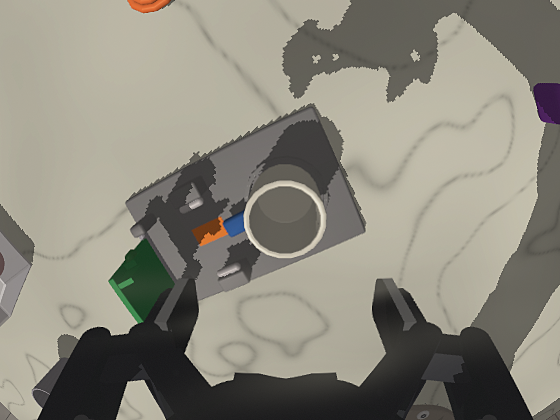

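The ear is aligned at 84–85° against a target of 84.7°, in all three cameras, and the pot stands in its seat with the flap still up at about (140,280). Next I close the fingers, turn the tool so its x lies along tray +y, and rise.

Call:
step_arm([
  {"delta_rot": [0,0,-0.0269],"translation": [0,0,-0.1],"gripper": 1},
  {"delta_rot": [0,0,-0.0269],"translation": [0,0,-0.1],"gripper": 1},
  {"delta_rot": [0,0,-0.0269],"translation": [0,0,-0.1],"gripper": 1},
  {"delta_rot": [0,0,-0.0269],"translation": [0,0,-0.1],"gripper": 1},
  {"delta_rot": [0,0,-0.0269],"translation": [0,0,-0.1],"gripper": 1},
  {"delta_rot": [0,0,-0.0269],"translation": [0,0,-0.1],"gripper": 1},
  {"delta_rot": [0,0,-0.0269],"translation": [0,0,-0.1],"gripper": 1},
  {"delta_rot": [0,0,-0.0269],"translation": [0,0,-0.1],"gripper": 1},
  {"delta_rot": [0,0,-0.0269],"translation": [0,0,-0.1],"gripper": 1},
  {"delta_rot": [0,0,-0.0269],"translation": [0,0,-0.1],"gripper": 1},
  {"delta_rot": [0,0,-0.0269],"translation": [0,0,-0.1],"gripper": 1},
  {"delta_rot": [0,0,-0.0269],"translation": [0,0,-0.1],"gripper": 1},
])

```text
t: 12.68
eef_pos: [0.5202, -0.0881, 0.2085]
eef_rot: [[0.086, 0.996, -0.002], [0.996, -0.086, 0.001], [0.0, -0.002, -1.0]]
ft_force: [0.2, 0.8, -0.5]
finger_gap: -0.0001
finger_force: 0.0
```

Run:
```python
from h import *
im=cv2.imread('pics/wrist_4.png')[...,::-1].copy()
s=bot.read_state();print(s['eef_pos'],s['eef_rot'].round(3),s['joint_pos'].round(1),s['finger_gap'])
# flap: top & scene green extents from the latest pictures
R=[]
for n,roi in(("scene",(190,150,310,250)),("top",(250,205,360,290))):
    i=cv2.imread(f'pics/{n}_4.png')[...,::-1].copy();b=blobs(i,*COL['green'],roi)[0][:2];print(n,b);R.append(ray(bot.camera_params(n),n,b[0][1]))
print(tri(*R))
```

```text
[ 0.52019375 -0.08814829  0.2084678 ] [[ 0.086  0.996 -0.002]
 [ 0.996 -0.086  0.001]
 [ 0.    -0.002 -1.   ]] [ 21.3  13.4 -21.5 111.1   5.8  56.6  -7.8] -0.00011415525967163457
scene [(146, [268.7, 183.7], [261, 173, 15, 24])]
top [(114, [272.3, 247.0], [269, 234, 10, 27])]
(array([0.53272032, 0.0424667 , 0.09334218]), [0.17370027438921876, 0.17370027438917643])
```

Call:
step_arm([
  {"delta_rot": [0,0,0],"translation": [0.95,0.06,0],"gripper": 1},
  {"delta_rot": [0,0,0],"translation": [0.95,0,0],"gripper": 1},
  {"delta_rot": [0,0,0],"translation": [0.95,0,0],"gripper": 1},
  {"delta_rot": [0,0,0],"translation": [0.95,0,0],"gripper": 1},
  {"delta_rot": [0,0,0],"translation": [0.95,0,0],"gripper": 1},
  {"delta_rot": [0,0,0],"translation": [0.95,0,0],"gripper": 1},
  {"delta_rot": [0,0,0],"translation": [0,0,0],"gripper": 1},
  {"delta_rot": [0,0,0],"translation": [0,0,0],"gripper": 1},
])

```text
t: 13.68
eef_pos: [0.5378, 0.0813, 0.2087]
eef_rot: [[0.092, 0.996, -0.001], [0.996, -0.092, -0.0], [-0.0, -0.001, -1.0]]
ft_force: [-0.8, -0.2, -0.8]
finger_gap: 0.0001
finger_force: 0.0
```

Run:
```python
from h import *
s=bot.read_state();p=bot.camera_params('wrist');iw=bot.snapshot('wrist');it=bot.snapshot('scene')
cv2.imwrite('pics/w5.png',iw[...,::-1])
c=cv2.resize(it[130:250,190:330],(0,0),fx=4,fy=4,interpolation=cv2.INTER_CUBIC)
cv2.imwrite('pics/m5.png',np.hstack([cv2.resize(iw,(240,180)) if 0 else cv2.resize(iw[:, :],(233,480)) if 0 else c])[...,::-1])
print(s['t'],s['eef_pos'],p['pose'].round(3).tolist());
for q in blobs(iw,*COL['green'],None,50)[0][:2]:print(q,plane(p,'wrist',q[1],.093))
```

```text
13.675 [0.53784084 0.08127177 0.20867333] [[0.996, 0.087, 0.031, 0.546], [-0.092, 0.941, 0.326, 0.165], [-0.001, -0.328, 0.945, 0.35], [0.0, 0.0, 0.0, 1.0]]
(3359, [282.8, 248.1], [244, 222, 78, 61]) [0.53280081 0.04722907 0.093     ]
```

View pics/w5.png

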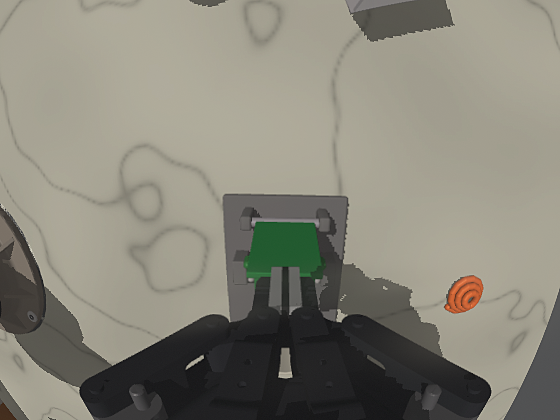

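The wrist view shows the flap's rear (upper) face between rows 222 and 277, centred at column 285. The closed fingers stand behind it on its midline. I descend behind the flap and then push.

Call:
step_arm([
  {"delta_rot": [0,0,0],"translation": [0,0,0.78],"gripper": 1},
  {"delta_rot": [0,0,0],"translation": [0,0,0.78],"gripper": 1},
  {"delta_rot": [0,0,0],"translation": [0,0,0.78],"gripper": 1},
  {"delta_rot": [0,0,0],"translation": [0,0,0.78],"gripper": 1},
  {"delta_rot": [0,0,0],"translation": [0,0,0],"gripper": 1},
  {"delta_rot": [0,0,0],"translation": [0,0,0],"gripper": 1},
])

```text
t: 14.52
eef_pos: [0.5386, 0.0816, 0.1166]
eef_rot: [[0.093, 0.996, 0.001], [0.996, -0.093, 0.0], [0.0, 0.001, -1.0]]
ft_force: [0.2, 0.6, -0.1]
finger_gap: -0.0004
finger_force: 0.0
```

Run:
```python
import numpy as np
# corner path; u along tray +y from hinge, centre = corner+11mm
for th in (1.4,1.2,1.0,.8,.6,.4,.25,.1,0): 
    s=78; print(th, round(-s*np.cos(th)+3*np.sin(th)+11,1), round(39+s*np.sin(th)+3*np.cos(th),1))
```

```text
1.4 0.7 116.4
1.2 -14.5 112.8
1.0 -28.6 106.3
0.8 -41.2 97.0
0.6 -51.7 85.5
0.4 -59.7 72.1
0.25 -63.8 61.2
0.1 -66.3 49.8
0 -67.0 42.0
```

Call:
step_arm([
  {"delta_rot": [0,0,0],"translation": [-0.5,0,0],"gripper": 1},
  {"delta_rot": [0,0,0],"translation": [-0.5,0,0],"gripper": 1},
  {"delta_rot": [0,0,0],"translation": [-0.25,0,0.06],"gripper": 1},
  {"delta_rot": [0,0,0],"translation": [-0.25,0,0.06],"gripper": 1},
  {"delta_rot": [0,0,0],"translation": [-0.24,0,0.11],"gripper": 1},
  {"delta_rot": [0,0,0],"translation": [-0.23,0,0.11],"gripper": 1},
  {"delta_rot": [0,0,0],"translation": [0,0,0],"gripper": 1},
  {"delta_rot": [0,0,0],"translation": [0,0,0],"gripper": 1},
])

```text
t: 15.52
eef_pos: [0.5327, 0.0232, 0.1056]
eef_rot: [[0.092, 0.996, -0.0], [0.996, -0.092, 0.0], [0.0, -0.0, -1.0]]
ft_force: [-0.0, 0.7, -0.9]
finger_gap: -0.0001
finger_force: 0.0
```

Call:
step_arm([
  {"delta_rot": [0,0,0],"translation": [-0.21,0,0.15],"gripper": 1},
  {"delta_rot": [0,0,0],"translation": [-0.21,0,0.16],"gripper": 1},
  {"delta_rot": [0,0,0],"translation": [-0.18,0,0.19],"gripper": 1},
  {"delta_rot": [0,0,0],"translation": [-0.17,0,0.19],"gripper": 1},
  {"delta_rot": [0,0,0],"translation": [-0.14,0,0.22],"gripper": 1},
  {"delta_rot": [0,0,0],"translation": [-0.13,0,0.23],"gripper": 1},
  {"delta_rot": [0,0,0],"translation": [-0.07,0,0.18],"gripper": 1},
  {"delta_rot": [0,0,0],"translation": [-0.07,0,0.18],"gripper": 1},
  {"delta_rot": [0,0,0],"translation": [0,0,0],"gripper": 1},
])

```text
t: 16.65
eef_pos: [0.5292, -0.0123, 0.0602]
eef_rot: [[0.092, 0.996, -0.001], [0.996, -0.092, 0.0], [0.0, -0.001, -1.0]]
ft_force: [0.3, -0.2, -0.2]
finger_gap: -0.0003
finger_force: 0.0
```

```bash
python3 ear.py 6
python3 - <<'E'
from h import *
t=cv2.imread('pics/top_6.png');s=cv2.imread('pics/scene_6.png')
a=cv2.resize(s[150:250,190:310],(480,400),interpolation=cv2.INTER_CUBIC)
cv2.imwrite('pics/m6.png',a)
for n in('top','scene'):print(blobs(cv2.imread(f'pics/{n}_6.png')[...,::-1].copy(),*COL['green'],(190,150,360,290))[0][:3])
E
```

```text
scene (22, [249.4, 209.5], [248, 207, 4, 7]) [ 0.5264 -0.0395  0.03  ] 0.0498 83.8
[ 12.7  25.4 -22.3 117.4  14.7  39.8 -24.3]
[]
[(254, [259.7, 200.8], [244, 193, 31, 18])]
```

View pics/wrist_6.png

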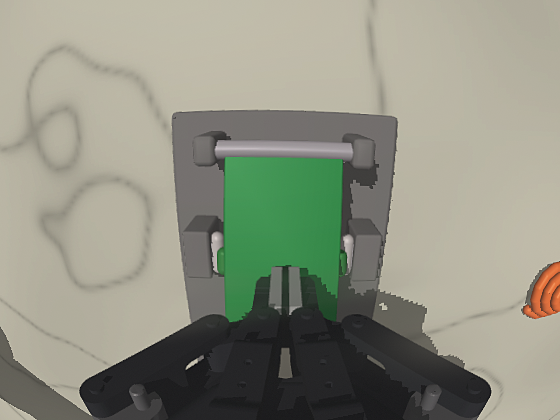

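The flap has followed and lies low, spanning rows 155–320 between the catch posts. I press it down through the teeth in small steps.

Call:
step_arm([
  {"delta_rot": [0,0,0],"translation": [-0.05,0,0.15],"gripper": 1},
  {"delta_rot": [0,0,0],"translation": [-0.04,0,0.15],"gripper": 1},
  {"delta_rot": [0,0,0],"translation": [-0.02,0,0.15],"gripper": 1},
  {"delta_rot": [0,0,0],"translation": [0,0,0.08],"gripper": 1},
  {"delta_rot": [0,0,0],"translation": [0,0,0],"gripper": 1},
])

```text
t: 17.42
eef_pos: [0.5289, -0.0157, 0.0444]
eef_rot: [[0.092, 0.996, -0.001], [0.996, -0.092, -0.0], [-0.0, -0.001, -1.0]]
ft_force: [0.2, -0.4, 0.6]
finger_gap: -0.0001
finger_force: 0.0
```

Call:
step_arm([
  {"delta_rot": [0,0,0],"translation": [0,0,0.06],"gripper": 1},
  {"delta_rot": [0,0,0],"translation": [0,0,0.03],"gripper": 1},
  {"delta_rot": [0,0,0],"translation": [0,0,0],"gripper": 1},
  {"delta_rot": [0,0,0],"translation": [0,0,0],"gripper": 1},
])

```text
t: 17.92
eef_pos: [0.5292, -0.0155, 0.0421]
eef_rot: [[0.092, 0.996, 0.0], [0.996, -0.092, 0.0], [0.0, 0.0, -1.0]]
ft_force: [-0.0, 0.2, 0.1]
finger_gap: -0.0003
finger_force: 0.0
```

Call:
step_arm([
  {"delta_rot": [0,0,0],"translation": [0,0,0.05],"gripper": 1},
  {"delta_rot": [0,0,0],"translation": [0,0,0.05],"gripper": 1},
  {"delta_rot": [0,0,0],"translation": [0,0,0],"gripper": 1},
  {"delta_rot": [0,0,0],"translation": [0,0,0],"gripper": 1},
])

```text
t: 18.42
eef_pos: [0.5297, -0.0155, 0.0407]
eef_rot: [[0.092, 0.996, 0.001], [0.996, -0.092, -0.001], [-0.001, 0.001, -1.0]]
ft_force: [-11.4, -1.0, 36.2]
finger_gap: -0.0001
finger_force: 18.2
```

There is firm contact at about 41 mm with 36 N, so the flap is on its stop. I retreat upward and look.

Call:
step_arm([
  {"delta_rot": [0,0,0],"translation": [0,0,-0.2],"gripper": 1},
  {"delta_rot": [0,0,0],"translation": [0,0,-0.8],"gripper": 1},
  {"delta_rot": [0,0,0],"translation": [0,0,-0.9],"gripper": 1},
  {"delta_rot": [0,0,0],"translation": [0,0,-0.9],"gripper": 1},
  {"delta_rot": [0,0,0],"translation": [0,0,-0.9],"gripper": 1},
  {"delta_rot": [0,0,0],"translation": [0.9,0,-0.9],"gripper": 1},
  {"delta_rot": [0,0,0],"translation": [0.9,0,-0.9],"gripper": 1},
  {"delta_rot": [0,0,0],"translation": [0.9,0,0],"gripper": 1},
  {"delta_rot": [0,0,0],"translation": [0.9,0,0],"gripper": 1},
  {"delta_rot": [0,0,0],"translation": [0,0,0],"gripper": 1},
  {"delta_rot": [0,0,0],"translation": [0,0,0],"gripper": 1},
])

```text
t: 19.8
eef_pos: [0.539, 0.0915, 0.2039]
eef_rot: [[0.092, 0.996, -0.0], [0.996, -0.092, -0.0], [-0.0, -0.0, -1.0]]
ft_force: [-0.1, -0.6, 0.4]
finger_gap: 0.0002
finger_force: 0.0
```

```bash
python3 ear.py 7
python3 - <<'E'
from h import *
im={n:cv2.imread(f'pics/{n}_7.png') for n in('top','scene')}
a=cv2.resize(im['scene'][150:250,190:310],(480,400),interpolation=cv2.INTER_CUBIC)
b=cv2.resize(im['top'][205:290,255:357],(320,267),interpolation=cv2.INTER_CUBIC)
c=np.zeros((400,800,3),np.uint8);c[:,:480]=a;c[:267,480:]=b;cv2.imwrite('pics/m7.png',c)
R=[]
for n in('top','scene'):
    q=blobs(im[n][...,::-1].copy(),*COL['green'],(190,150,360,290))[0][:2];print(n,q)
    if q:R.append(ray(bot.camera_params(n),n,q[0][1]))
if len(R)==2:print(tri(*R))
E
```

```text
top (32, [308.9, 249.1], [307, 246, 5, 7]) [ 0.5255 -0.0472  0.03  ] 0.042 83.8
scene (13, [248.1, 210.8], [247, 209, 4, 5]) [ 0.5272 -0.0459  0.03  ] 0.0435 81.8
[  7.4  16.3 -28.  108.8   9.   57.1 -30. ]
top [(799, [288.8, 247.3], [271, 235, 36, 26])]
scene [(397, [259.2, 201.3], [245, 189, 30, 26])]
(array([0.52965124, 0.00280332, 0.03711836]), [1.2050377502979621, 1.2050377502979444])
```

View pics/m7.png

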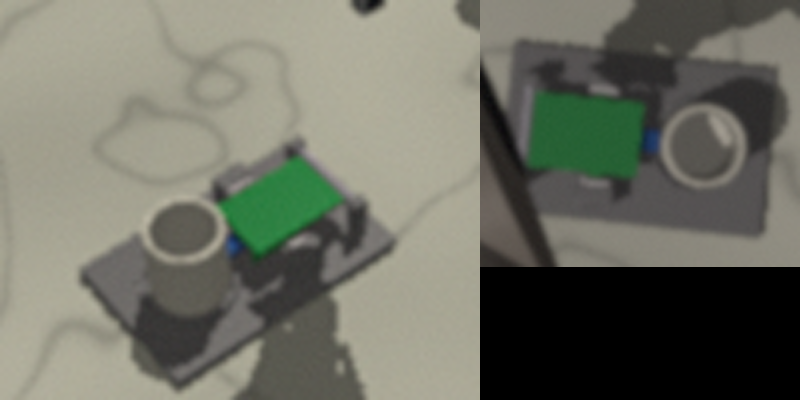

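The crops show the green flap lying level over the ear, its plane at about 37–42 mm. The ear is in line with the flap's midline, and the pot is upright in its seat with the arm clear.

```bash
python3 -c "
from cell import bot
print(bot.close_job())"
```

```text
the job is handed in; nothing more can be done
None
```

I turned the pot until its ear pointed at the orange mark (within about 1°) and pressed the flap down onto its stop. I then moved the arm clear and handed the job in at about 20 s; no verdict was returned.

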